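# Latch the sprung sample clamp open and load the blue-capped jar

### The arm

A 6-joint arm with a two-finger parallel gripper is mounted at the origin on a cart in front of the work surface, level with it; the furniture and walls round the work are solid. World frame = base frame: x ahead of the robot, y to its left, z up, the work surface at z = 0. Lengths are in m, angles in rad, forces in N, time in s.
With the tool pointing down it reaches from about 0.35 to 0.975 m from the base axis. Payload 7.1 kg.
Tool frame: the origin (TCP) lies on the centre line of the jaws, within the pads' length; the fingertips stand 19 mm ahead of it and the grasp point (between the pads) is the TCP; z points along the fingers, y is the line along which they close (so a half turn about z gives the same grasp; the last joint's range is limited). The gripper opens to 88 mm and grips with 3 to 60 N. Pads are 20 mm wide; open, the fingers measure 115 mm over their backs; the gripper's body (75 mm by 178 mm) begins 61 mm behind the grasp point.
Start: joints at [-1.308, 0.423, 1.63, -0, 1.089, -0.019], TCP at [0.174, -0.6, 0.242] pointing down, gripper open.
Joint ranges: [-3, 3], [-0.9, 2.11], [0.09, 2.58], [-1.31, 4.45], [0.11, 2.69], [-2.54, 2.54]. Speed limits (rad/s): [2.39, 2.39, 3.01, 3.14, 3.14, 3.14].

### API

Orientations are given as a unit quaternion [w, x, y, z].
In Python, from cell import env gives the robot as it stands. The module is installed in compiled form; this text tells all that it offers.
- The arm moves only by the tool apply_moves, never from a script. Its argument "plan" is a list of rows, each an object of numbers: "x", "y", "z": the shift along the tool's x, y, z in m; "rx", "ry", "rz": the turn, a rotation vector about the tool's x, y, z in units of 8 degrees (1.0 is 8 degrees). A call has 1 to 20 rows; each row is the pose to reach, as a shift and turn from the pose commanded when the call began, along the tool's axes at that moment; what a row does not reach only later rows make up. A row lasts 1/8 s, in which the tool goes at most 62.5 mm and 10.7 degrees, less where a joint would pass 70% of its speed; a pose out of reach is approached as far as the arm can. A call with a gripper value outside its range is refused whole. "claw" is the opening, from 0 (shut) to 1 (fully open), set as the call begins (left out, the last holds). The fingers move at their own pace and stop on an object; the grip force is fixed at half the most. Time passes only in rows, so rows that repeat a pose let the fingers close. It gives the time, the measured TCP pose, the force, the opening and the grip force at its end, in the units of the state.
- env.get_state(): the state, without advancing time (a new reading comes with each control period).
- env.camera(name): name is "scene" or "top"; returns a dict with "frame" (400x640x3 uint8, blue, green, red), "fov_y" (degrees; the focal length in pixels is half the picture's height over the tangent of half this angle, whatever the lens; pixels are square), "cx", "cy" (the principal point, pixels), "rvec" (rotation vector, rad) and "tvec" (3), from world to camera coordinates, as OpenCV has them. Camera axes: x right, y down, z forward; pixel columns grow to the right and rows downward; lengths in m; the calibration is good to about 2 mm. A picture is of the moment at which its call begins. There is no depth.
- env.hand_in(): hands the job in; it is judged then, once.
The state is a dict: "time_s": time; "q": joint angles; "qd": joint speeds; "joint_torque": joint torques, N m; "position": TCP position; "tcp_rot": TCP orientation; "contact_force": force on the tool from outside, world axes, zero at the start; "wrist_torque": the same for the moment, N m; "gripper_width": finger opening in m; "grasp_force": force on a finger pad.
Only numpy, scipy, OpenCV 4.12 (cv2) and the standard library are available. Lean on these libraries where they do the work, as an engineer would, in place of code of your own. Each camera call takes 0.05 s, during which the arm holds its last target. There are 200 camera calls.

### The job

Pull the red knob of the sample clamp back against its spring and shift it sideways into the holding notch, so that the jaw stays open by itself. Then stand the blue-capped jar upright on the black round pad between the open jaws and let go of it; leave the white-capped jar where it is.

Things in the scene. Friction and masses are not known exactly. Their poses are not given: they have to be found in the camera images.
- knob_center (a point): Centre of the clamp's red knob: upright, 24 mm across, 40 mm tall, its underside 6 mm above the blue plate (top 36 mm above the bench). Axes as nest. Its post runs in a J-shaped slot. Shut: 86 mm along +y, 8 to 12 mm along +x from the nest. In the holding notch: 124 mm along +y, 7 to 12 mm along -x. It moves along +y (joint jaw) and -x (joint knob).
- jaw (a joint): Pull of knob and moving jaw along the clamp's +y, m: 0 shut, stop at 0.062. A spring pulls it back with 5 N at 0, 8 N at 0.038, 10 N at 0.062. From 0.048 on, the knob can go sideways round the end of the slot's tongue. Let go there, it draws back into the notch and rests at 0.038 (jaw open); let go in the lane, it snaps shut.
- knob (a joint): Sideways shift of the knob along the clamp's -x, m: 0 to 0.005 in the lane, 0.019 to 0.024 (stop) in the holding notch; between them stands a tongue, round at its end, whose middle is at 0.012. Little friction, no spring.
- nest (a point): Centre of the clamp's black pad (50 mm), on the aluminium base, 10 mm above the bench. Clamp is fixed. z up; +y runs from nest to knob (the pull direction); +x is 90 deg clockwise of +y from above. Base: x 100 mm, y -49 to 163 mm. Dark jaws, tops 36 mm above the bench: fixed face 32 mm along -y; moving face at -4 mm shut (no room for the jar), 34 mm along +y when latched. Pad is open at both x sides.
- blue_jar_center (a point): Centre, half-way up, of the squat white sample jar with the BLUE screw cap: loose, 50 mm tall, body 40 mm across, cap (upper 16 mm) 44 mm across, 28 to 56 g, standing on the bench; z of its frame along its axis.
- white_jar_center (a point): Centre, half-way up, of the like jar with the WHITE cap (same size), loose, a bystander. A small amber bottle (31 mm across, 66 mm tall) stands in the same row of three, places shuffled. Mind the fixed pipette carousel, 0.32 m tall and 0.09 m in radius, behind the row at about x 0.62, y -0.40: swing past it on the robot's side.
Mind the look-alikes: they are no part of the job. Several things look just like the part that bears blue_jar_center: the one meant starts nearest to the robot's base.

How it is judged:
On the way:
1. the knob sits in its holding notch, jaw open (value of joint jaw between 0.032 and 0.045 m and value of joint knob above 0.016 m), for 0.3 s.
At the end, for the whole second after the job is handed in: The knob rests in its holding notch (within 7 mm along the clamp) with the jaw open; the blue-capped jar stands upright (within 10 degrees) on the pad, its centre within 15 mm of the pad's centre; the white-capped jar is within 30 mm of where it stood (all of step 1 and horizontal distance between blue_jar_center and nest below 0.015 m and z of blue_jar_center in the frame of nest between 0.02 and 0.03 m and angle between blue_jar_center's own z axis and vertical below 0.17 rad and distance of white_jar_center from where it was at the start of the episode below 0.03 m); the robot touches nothing.
It fails at once if the white-capped jar is knocked over or moved away (distance of white_jar_center from where it was at the start of the episode above 0.03 m or angle between white_jar_center's own z axis and vertical above 0.5 rad).
It also fails if it takes over 56 s, if anything falls off the work surface, if the arm or the gripper's body presses on something with over 40 N, if the wrist force passes 120 N, or if a joint passes its speed limit or range.

## Working session

There is one attempt and no reset: what is moved stays moved. The work goes in short steps, Python scripts to look and compute and a tool call to move; the robot and the scene stay as the last step left them, time stands still between calls to the robot, and variables do not carry over. Pictures are saved under pics/ and viewed, at most 10 in all, crops included, and the job is handed in when it is done.

Besides the shell and the picture viewer there is one more tool, called after "Call:" as a command line: name --argument value ..., lists and objects as JSON in quotes. apply_moves: Moves the arm, as the interface text tells. Its arguments: {"type":"object","properties":{"plan":{"type":"array","items":{"type":"object","properties":{"x":{"type":"number"},"y":{"type":"number"},"z":{"type":"number"},"rx":{"type":"number"},"ry":{"type":"number"},"rz":{"type":"number"}}}},"claw":{"type":"number"}},"required":["plan"]}

```bash
mkdir -p pics; cat > h.py <<'E'
import numpy as np, cv2
from cell import env
def cam(n):
    c=env.camera(n); c['R']=cv2.Rodrigues(np.array(c['rvec'],float))[0]; c['t']=np.array(c['tvec'],float).ravel()
    c['f']=200/np.tan(np.radians(c['fov_y'])/2); return c
def ray(c,u,v,z):
    d=c['R'].T@np.array([(u-c['cx'])/c['f'],(v-c['cy'])/c['f'],1]); o=-c['R'].T@c['t']
    return o+d*(z-o[2])/d[2]
def proj(c,p):
    q=c['R']@np.array(p)+c['t']; return c['f']*q[:2]/q[2]+[c['cx'],c['cy']]
E
python3 - <<'E'
from h import *
for n in('scene','top'):
    c=cam(n); cv2.imwrite(f'pics/{n}0.png',c['frame']); print(n,c['f'],c['cx'],c['cy'],-c['R'].T@c['t'],c['R'][2])
s=env.get_state(); print(s)
E
```

```text
scene 422.042582924893 322.8039825003873 199.91064400380347 [0.16626649 0.6009742  0.78657371] [ 0.33101911 -0.63522836 -0.69779029]
top 414.3620755468502 328.9295906530995 201.0642543206722 [ 0.46396508 -0.0200609   0.95028057] [ 0.05160302 -0.009834   -0.99861926]
{'time_s': 0.1, 'q': array([-1.30802186e+00,  4.23771694e-01,  1.63059825e+00,  2.63483744e-05,
        1.08863151e+00, -1.90126984e-02]), 'qd': array([-0.00138855, -0.00164349, -0.00333365, -0.00134396, -0.0001929 ,
       -0.00079374]), 'joint_torque': array([-6.02657310e-04, -5.45617747e+01, -2.74326289e+01,  6.44889800e-02,
        1.88649469e-02, -3.74887270e-05]), 'position': array([ 0.17369416, -0.59987877,  0.24098091]), 'tcp_rot': array([-7.00591011e-04,  9.90091521e-01,  1.40421808e-01, -7.40588574e-05]), 'contact_force': array([ 0.14519938,  0.01453954, -0.41687217]), 'wrist_torque': array([ 0.00989936,  0.03512613, -0.01435435]), 'grasp_force': 0.0, 'gripper_width': 0.08754506195000716}
```

View pics/scene0.png

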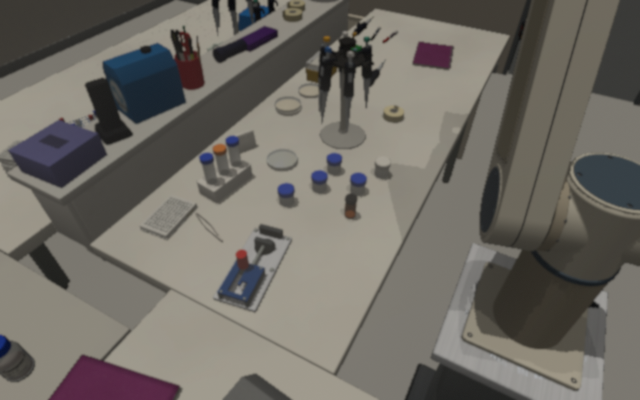

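View pics/top0.png

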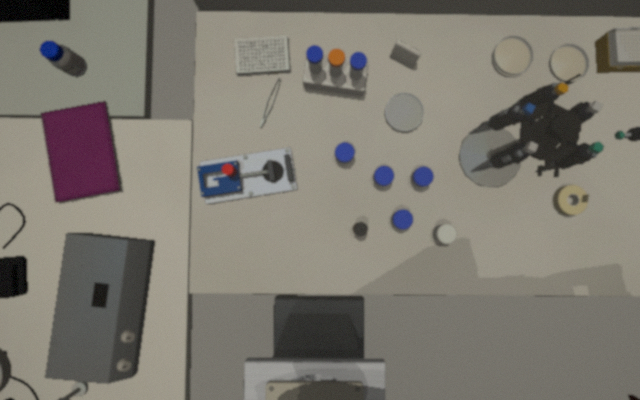

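The scene view shows the clamp at about (250,265) with its knob at (242,258), four blue caps, a white cap at (382,167) and the amber bottle at (350,205). In the top view the row is amber (360,229), blue (402,220), white (446,234). The clamp is at (245,175) with its knob at (228,170).

```bash
python3 - <<'E'
from h import *
for n in('scene','top'):
    c=cam(n); hsv=cv2.cvtColor(c['frame'],cv2.COLOR_BGR2HSV)
    for nm,lo,hi,z in(('blue',(112,140,60),(130,255,255),.05),('red',(0,150,80),(6,255,255),.036),('red2',(172,150,80),(180,255,255),.036),('plate',(98,120,30),(113,255,255),.0),('white',(0,0,170),(180,60,255),.05)):
        m=cv2.inRange(hsv,lo,hi); k,l,st,ce=cv2.connectedComponentsWithStats(m)
        for i in range(1,k):
            if 30<st[i,4]<3000:
                p=ray(c,*ce[i],z)
                if -.65<p[1]<.65 and .2<p[0]<.9: print(n,nm,st[i],ce[i].round(1),p.round(3))
    b=(230,215,80,100) if n=='scene' else (190,140,115,70)
    x,y,w,h=b; s=6
    cv2.imwrite(f'pics/{n}crop.png',cv2.resize(c['frame'][y:y+h,x:x+w] if n=='top' else c['frame'][y:y+h,x-20:x+w],None,fx=s,fy=s,interpolation=cv2.INTER_CUBIC))
E
```

```text
scene blue [227 137  10   7  51] [231.6 139.8] [ 0.867 -0.163  0.05 ]
scene blue [201 154  11   7  61] [206.  157.1] [ 0.881 -0.064  0.05 ]
scene blue [329 155  11   7  59] [334.2 157.7] [ 0.567 -0.234  0.05 ]
scene blue [313 172  12   8  67] [318.9 175.4] [ 0.569 -0.147  0.05 ]
scene blue [353 175  12   7  70] [358.2 178. ] [ 0.473 -0.188  0.05 ]
scene blue [280 185  12   8  77] [285.5 188.5] [ 0.619 -0.06   0.05 ]
scene blue [  0 336   7  14  69] [  2.2 341.9] [0.857 0.545 0.05 ]
scene red [237 251   9   8  50] [241.  254.2] [0.601 0.16  0.036]
scene plate [  0 337   9  20 122] [  3.1 345.7] [0.895 0.546 0.   ]
top blue [ 41  42  18  17 203] [49.4 49.4] [0.839 0.59  0.05 ]
top blue [308  47  14  15 175] [314.3  53.8] [0.837 0.006 0.05 ]
top blue [351  53  15  15 161] [358.   60.2] [ 0.824 -0.09   0.05 ]
top blue [336 144  17  17 230] [344.2 152. ] [ 0.618 -0.061  0.05 ]
top blue [375 167  18  17 224] [383.7 175.2] [ 0.568 -0.148  0.05 ]
top blue [414 168  18  17 225] [422.9 176.1] [ 0.567 -0.234  0.05 ]
top blue [394 211  17  17 231] [402.3 218.9] [ 0.473 -0.189  0.05 ]
top red [223 165  11  10  83] [227.9 169.6] [0.579 0.195 0.036]
top plate [ 41  42  21  19 229] [50.6 50.2] [0.858 0.621 0.   ]
top plate [526 103   9  10  56] [529.8 107.5] [ 0.736 -0.496  0.   ]
top plate [199 164  41  32 530] [217.4 181.6] [0.555 0.227 0.   ]
top white [270 178  18  12  53] [279.8 185.1] [0.544 0.078 0.05 ]
```

View pics/topcrop.png

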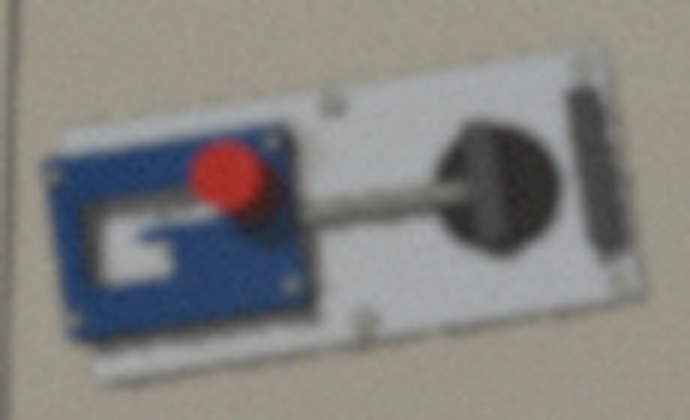

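View pics/scenecrop.png

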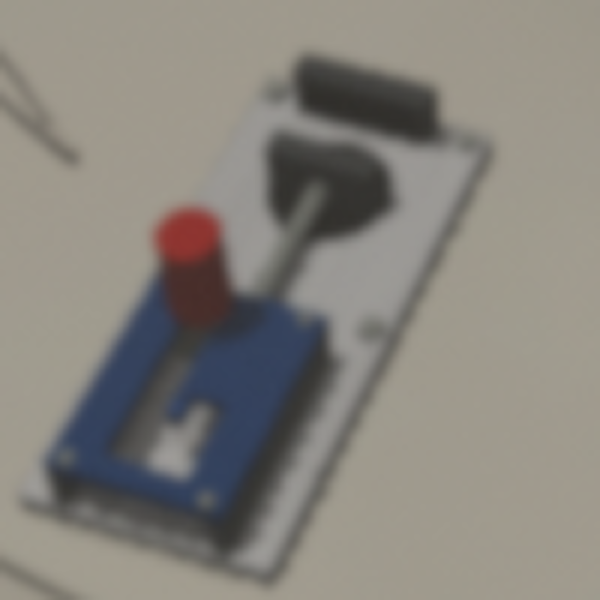

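Top crop: the base corners are at crop (62,130), (603,45), (645,295) and (97,382). The knob top is at (227,175) and the pad at about (500,187). The J slot opens to the left, with the notch on the lower side. The scene crop shows the knob standing well above the plate, so I take its top to be about 82 mm high.

```bash
python3 - <<'E'
from h import *
T=cam('top');S=cam('scene')
def cr(p): return (p[0]+.5)/6+190-.5,(p[1]+.5)/6+140-.5
C=np.array([ray(T,*cr(p),.006)[:2] for p in((62,130),(603,45),(645,295),(97,382))])
print(C.round(4)); print([np.linalg.norm(C[i]-C[i-1]).round(4) for i in range(4)])
def sc(p): return (p[0]+.5)/6+210-.5,(p[1]+.5)/6+215-.5
Cs=np.array([ray(S,*sc(p),.006)[:2] for p in((20,505),(275,90),(490,150),(270,580))]);print('scene corners',Cs.round(4))
for X in (C,Cs):
    y=(X[0]+X[3]-X[1]-X[2])/2; yaw=np.arctan2(y[1],y[0]); yh=np.array([np.cos(yaw),np.sin(yaw)]); xh=np.array([yh[1],-yh[0]])
    c=X.mean(0); print('yaw',np.degrees(yaw),'nest',c-yh*.057, 'knob shut exp',c-yh*.057+yh*.086+xh*.01)
for z in(.06,.075,.082):
    print(z,ray(T,227.5,169.3,z)[:2].round(4),ray(S,*sc((190,238)),z)[:2].round(4))
print('white',ray(T,446,233,.05),ray(S,382.5,164,.05),'amber',ray(T,360.5,228,.066))
E
```

```text
[[0.601  0.2664]
 [0.6359 0.061 ]
 [0.5402 0.0436]
 [0.505  0.2508]]
[np.float64(0.0972), np.float64(0.2084), np.float64(0.0973), np.float64(0.2101)]
scene corners [[0.5997 0.269 ]
 [0.6329 0.0628]
 [0.5387 0.0481]
 [0.5047 0.2516]]
yaw 99.65413717996893 nest [0.58007405 0.0992538 ] knob shut exp [0.5755102  0.18571288]
yaw 99.32226469752726 nest [0.57824768 0.10162826] knob shut exp [0.5741847  0.18811232]
0.06 [0.5763 0.1904] [0.5867 0.174 ]
0.075 [0.5744 0.1868] [0.578  0.1828]
0.082 [0.5735 0.1852] [0.574 0.187]
white [ 0.44352561 -0.28402556  0.05      ] [ 0.43844804 -0.27303697  0.05      ] amber [ 0.45284193 -0.0966062   0.066     ]
```

```bash
cat >> h.py <<'E'
from scipy.spatial.transform import Rotation as Ro
NEST=np.array([.579,.1005]); YAW=np.radians(99.5)
def to(p,yawy=None):
    "shift/turn in tool axes to world p with tool y at yaw yawy (tool down)"
    s=env.get_state(); R=Ro.from_quat(s['tcp_rot'],scalar_first=True); d=R.inv().apply(np.array(p)-s['position'])
    o=[*d.round(4)]
    if yawy is not None:
        y=np.array([np.cos(yawy),np.sin(yawy),0]); z=np.array([0,0,-1.]); G=Ro.from_matrix(np.array([np.cross(y,z),y,z]).T)
        o+=[*((R.inv()*G).as_rotvec(degrees=True)/8).round(3)]
    return o
E
python3 -c "
from h import *
print(to([.574,.186,.15],YAW-np.pi))"
```

```text
[np.float64(0.603), np.float64(-0.6439), np.float64(0.0917), np.float64(-0.003), np.float64(0.0), np.float64(0.831)]
```

Call:
apply_moves --plan '[{"x": 0.3,"y": -0.32,"z": 0},{"x": 0.3,"y": -0.32,"z": 0},{"x": 0.3,"y": -0.32,"z": 0},{"x": 0.3,"y": -0.32,"z": 0},{"x": 0.3,"y": -0.32,"z": 0},{"x": 0.3,"y": -0.32,"z": 0},{"x": 0.3,"y": -0.32,"z": 0},{"x": 0.603,"y": -0.644,"z": 0.092,"rz": 0.83},{"x": 0.603,"y": -0.644,"z": 0.092,"rz": 0.83},{"x": 0.603,"y": -0.644,"z": 0.092,"rz": 0.83},{"x": 0.603,"y": -0.644,"z": 0.092,"rz": 0.83},{"x": 0.603,"y": -0.644,"z": 0.092,"rz": 0.83},{"x": 0.603,"y": -0.644,"z": 0.092,"rz": 0.83},{"x": 0.603,"y": -0.644,"z": 0.092,"rz": 0.83},{"x": 0.603,"y": -0.644,"z": 0.092,"rz": 0.83},{"x": 0.603,"y": -0.644,"z": 0.092,"rz": 0.83},{"x": 0.603,"y": -0.644,"z": 0.092,"rz": 0.83},{"x": 0.603,"y": -0.644,"z": 0.092,"rz": 0.83}]' --claw 1.0

```text
invalid input
```

```bash
python3 -c "
from h import *
print(to([.574,.186,.063],YAW-np.pi),env.get_state()['q'])"
```

```text
[np.float64(0.603), np.float64(-0.6438), np.float64(0.1787), np.float64(-0.003), np.float64(0.0), np.float64(0.831)] [-1.30796841e+00  4.23343565e-01  1.63010340e+00  1.57884058e-05
  1.08854253e+00 -1.89751100e-02]
```

Call:
apply_moves --plan '[{"x": 0.3,"y": -0.32,"z": 0},{"x": 0.3,"y": -0.32,"z": 0},{"x": 0.3,"y": -0.32,"z": 0},{"x": 0.3,"y": -0.32,"z": 0},{"x": 0.3,"y": -0.32,"z": 0},{"x": 0.3,"y": -0.32,"z": 0},{"x": 0.3,"y": -0.32,"z": 0},{"x": 0.603,"y": -0.644,"z": 0.092,"rz": 0.83},{"x": 0.603,"y": -0.644,"z": 0.092,"rz": 0.83},{"x": 0.603,"y": -0.644,"z": 0.092,"rz": 0.83},{"x": 0.603,"y": -0.644,"z": 0.092,"rz": 0.83},{"x": 0.603,"y": -0.644,"z": 0.092,"rz": 0.83},{"x": 0.603,"y": -0.644,"z": 0.092,"rz": 0.83},{"x": 0.603,"y": -0.644,"z": 0.092,"rz": 0.83},{"x": 0.603,"y": -0.644,"z": 0.092,"rz": 0.83},{"x": 0.603,"y": -0.644,"z": 0.092,"rz": 0.83}]'

```text
invalid input
```

Call:
apply_moves --plan '[{"x": 0.04,"y": -0.042,"z": 0.0,"rx": 0.0,"ry": 0.0,"rz": 0.0},{"x": 0.08,"y": -0.084,"z": 0.0,"rx": 0.0,"ry": 0.0,"rz": 0.0}]'

```text
time_s: 0.55
position: [0.2275, -0.4964, 0.2414]
tcp_rot: [-0.0, 0.99, 0.14, 0.0]
contact_force: [0.5, -0.4, -0.5]
gripper_width: 0.0877
grasp_force: 0.0
```

Call:
apply_moves --plan '[{"x": 0.04,"y": -0.043,"z": 0,"rx": 0,"ry": 0,"rz": 0},{"x": 0.08,"y": -0.086,"z": 0,"rx": 0,"ry": 0,"rz": 0},{"x": 0.12,"y": -0.129,"z": 0,"rx": 0,"ry": 0,"rz": 0},{"x": 0.16,"y": -0.171,"z": 0,"rx": 0,"ry": 0,"rz": 0.2},{"x": 0.2,"y": -0.214,"z": 0,"rx": 0,"ry": 0,"rz": 0.4},{"x": 0.24,"y": -0.257,"z": 0,"rx": 0,"ry": 0,"rz": 0.6},{"x": 0.28,"y": -0.3,"z": 0,"rx": 0,"ry": 0,"rz": 0.83},{"x": 0.32,"y": -0.343,"z": 0.01,"rx": 0,"ry": 0,"rz": 0.83},{"x": 0.36,"y": -0.386,"z": 0.02,"rx": 0,"ry": 0,"rz": 0.83},{"x": 0.4,"y": -0.428,"z": 0.035,"rx": 0,"ry": 0,"rz": 0.83},{"x": 0.44,"y": -0.471,"z": 0.05,"rx": 0,"ry": 0,"rz": 0.83},{"x": 0.48,"y": -0.514,"z": 0.07,"rx": 0,"ry": 0,"rz": 0.83},{"x": 0.523,"y": -0.56,"z": 0.09,"rx": 0,"ry": 0,"rz": 0.83},{"x": 0.523,"y": -0.56,"z": 0.09,"rx": 0,"ry": 0,"rz": 0.83},{"x": 0.523,"y": -0.56,"z": 0.09,"rx": 0,"ry": 0,"rz": 0.83},{"x": 0.523,"y": -0.56,"z": 0.09,"rx": 0,"ry": 0,"rz": 0.83}]'

```text
time_s: 2.55
position: [0.5736, 0.1848, 0.1522]
tcp_rot: [0.0, 0.997, 0.082, 0.0]
contact_force: [-0.6, 0.5, -0.8]
gripper_width: 0.0876
grasp_force: 0.0
```

```bash
python3 -c "
from h import *
print(to([.574,.186,.063],YAW-np.pi),env.get_state()['q'])"
```

```text
[np.float64(0.0006), np.float64(-0.0012), np.float64(0.0892), np.float64(0.001), np.float64(-0.0), np.float64(-0.007)] [ 2.91952481e-01  5.03262466e-01  1.74046141e+00 -1.93544953e-04
  8.97868792e-01  1.69808609e+00]
```

Call:
apply_moves --plan '[{"x": 0.0,"y": -0.001,"z": 0.045,"rx": 0,"ry": 0,"rz": 0},{"x": 0.0,"y": -0.001,"z": 0.08,"rx": 0,"ry": 0,"rz": 0},{"x": 0.0,"y": -0.001,"z": 0.089,"rx": 0,"ry": 0,"rz": 0},{"x": 0.0,"y": -0.001,"z": 0.089,"rx": 0,"ry": 0,"rz": 0}]'

```text
time_s: 3.05
position: [0.5727, 0.1871, 0.062]
tcp_rot: [-0.001, 0.997, 0.081, -0.001]
contact_force: [-1.4, 12.1, -7.5]
gripper_width: 0.0883
grasp_force: 5.5
```

Call:
apply_moves --plan '[{"x": 0,"y": 0,"z": 0,"rx": 0,"ry": 0,"rz": 0},{"x": 0,"y": 0,"z": 0,"rx": 0,"ry": 0,"rz": 0},{"x": 0,"y": 0,"z": 0,"rx": 0,"ry": 0,"rz": 0},{"x": 0,"y": 0,"z": 0,"rx": 0,"ry": 0,"rz": 0},{"x": 0,"y": 0,"z": 0,"rx": 0,"ry": 0,"rz": 0},{"x": 0,"y": 0,"z": 0,"rx": 0,"ry": 0,"rz": 0}]' --claw 0.0

```text
time_s: 3.8
position: [0.5713, 0.196, 0.0619]
tcp_rot: [-0.007, 0.997, 0.08, -0.0]
contact_force: [-10.7, 60.0, -19.9]
gripper_width: 0.0673
grasp_force: 30.0
```

Width 67 mm with a 60 N force: a finger is on something other than the knob. I'll open and look.

Call:
apply_moves --plan '[{"x": 0,"y": 0,"z": 0,"rx": 0,"ry": 0,"rz": 0},{"x": 0,"y": 0,"z": -0.03,"rx": 0,"ry": 0,"rz": 0},{"x": 0,"y": 0,"z": -0.06,"rx": 0,"ry": 0,"rz": 0},{"x": 0,"y": 0,"z": -0.09,"rx": 0,"ry": 0,"rz": 0},{"x": 0,"y": 0,"z": -0.09,"rx": 0,"ry": 0,"rz": 0}]' --claw 1.0

```text
time_s: 4.42
position: [0.5753, 0.1862, 0.1558]
tcp_rot: [-0.001, 0.997, 0.082, 0.003]
contact_force: [-0.0, 0.7, 0.3]
gripper_width: 0.0878
grasp_force: 0.0
```

```bash
python3 - <<'E'
from h import *
S=cam('scene');T=cam('top')
a=cv2.resize(S['frame'][190:320,170:330],None,fx=4,fy=4,interpolation=cv2.INTER_CUBIC)
b=cv2.resize(T['frame'][130:230,180:340],None,fx=3,fy=3,interpolation=cv2.INTER_CUBIC)
cv2.imwrite('pics/s1.png',a)
for c,n in((S,'s'),(T,'t')):
    hsv=cv2.cvtColor(c['frame'],cv2.COLOR_BGR2HSV); m=cv2.inRange(hsv,(0,120,60),(8,255,255))|cv2.inRange(hsv,(172,120,60),(180,255,255)); v,u=np.nonzero(m[150:300,150:300]); print(n,len(u),u.mean()+150,v.mean()+150)
E
```

```text
s 120 241.58333333333331 257.9916666666667
t 31 229.51612903225805 172.70967741935485
```

View pics/s1.png

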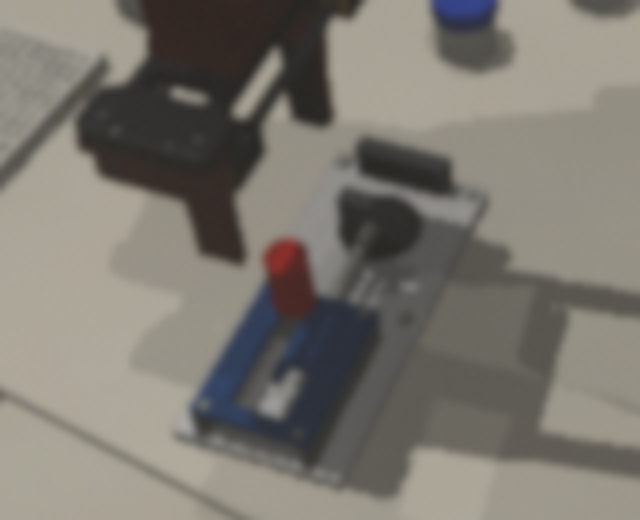

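The picture shows the gripper above the clamp, with the near fingertip at (225,254) and the far fingertip at (249,219). The knob stands at (242,258), still shut. I'll check where these pixels put the gripper relative to the camera calibration.

```bash
python3 - <<'E'
from h import *
s=env.get_state(); R=Ro.from_quat(s['tcp_rot'],scalar_first=True); print(s['position'],s['contact_force'],s['gripper_width'])
S=cam('scene');T=cam('top')
for sg in(1,-1):
    for off in(.044,.057):
        p=s['position']+R.apply([0,sg*off,.019]); print(sg,off,p.round(3),proj(S,p).round(1),'crop',((proj(S,p)-[170,190])*4).round(0))
for n,c in(('s',S),('t',T)):
    print(n,[proj(c,[.574,.186,z]).round(1) for z in(.042,.082)], proj(c,[*NEST,.01]).round(1), 'finger-low',[proj(c,[.574-.165*d,.186+.986*d,.043]).round(1) for d in(-.044,.044)])
b=cv2.resize(T['frame'][110:240,170:330],None,fx=4,fy=4,interpolation=cv2.INTER_CUBIC); cv2.imwrite('pics/t1.png',b)
E
```

```text
[0.57359262 0.18596489 0.15294336] [-0.31073326 -0.34929679 -0.19332652] 0.08790579383809304
1 0.044 [0.581 0.143 0.134] [248.1 222.8] crop [312. 131.]
1 0.057 [0.583 0.13  0.134] [250.8 218.5] crop [323. 114.]
-1 0.044 [0.566 0.229 0.134] [228.2 254.1] crop [233. 256.]
-1 0.057 [0.564 0.242 0.134] [225.  259.1] crop [220. 277.]
s [array([243.8, 265.5]), array([241.5, 253.9])] [265.  247.1] finger-low [array([252.5, 250.2]), array([234.4, 281.2])]
t [array([231.4, 171.4]), array([227.1, 169.1])] [272.2 171.4] finger-low [array([251.1, 168.3]), array([211.4, 174.4])]
```

View pics/t1.png

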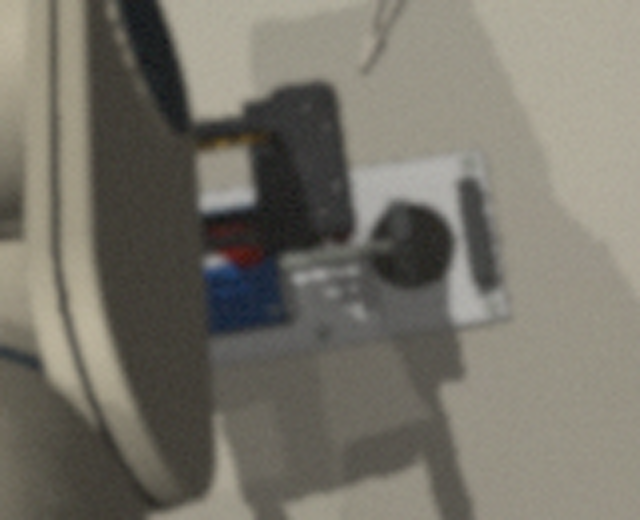

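Call:
apply_moves --plan '[{"x": 0,"y": 0,"z": 0.03,"rx": 0,"ry": 0,"rz": 0},{"x": 0,"y": 0,"z": 0.045,"rx": 0,"ry": 0,"rz": 0},{"x": 0,"y": 0,"z": 0.06,"rx": 0,"ry": 0,"rz": 0},{"x": 0,"y": 0,"z": 0.06,"rx": 0,"ry": 0,"rz": 0},{"x": 0,"y": 0,"z": 0.06,"rx": 0,"ry": 0,"rz": 0}]'

```text
time_s: 5.25
position: [0.5741, 0.1871, 0.093]
tcp_rot: [-0.0, 0.997, 0.083, 0.0]
contact_force: [0.4, 0.9, 1.0]
gripper_width: 0.088
grasp_force: 0.0
```

Call:
apply_moves --plan '[{"x": 0,"y": 0,"z": 0.01,"rx": 0,"ry": 0,"rz": 0},{"x": 0,"y": 0,"z": 0.01,"rx": 0,"ry": 0,"rz": 0},{"x": 0,"y": 0,"z": 0.01,"rx": 0,"ry": 0,"rz": 0}]'

```text
time_s: 5.62
position: [0.5738, 0.187, 0.0828]
tcp_rot: [-0.0, 0.997, 0.083, 0.0]
contact_force: [-0.1, -0.6, 0.3]
gripper_width: 0.0878
grasp_force: 0.0
```

```bash
python3 - <<'E'
from h import *
S=cam('scene');print(env.get_state())
cv2.imwrite('pics/s2.png',cv2.resize(S['frame'][190:320,170:330],None,fx=4,fy=4,interpolation=cv2.INTER_CUBIC))
E
```

```text
{'time_s': 5.675, 'q': array([2.95238170e-01, 6.06313182e-01, 1.76376618e+00, 1.68270844e-06,
       7.71221607e-01, 1.70011257e+00]), 'qd': array([-0.00013103, -0.00265045, -0.00109021, -0.00035657,  0.00067731,
       -0.00077221]), 'joint_torque': array([ 1.44501413e-03, -5.71063578e+01, -1.96522665e+01,  3.79367033e-03,
       -6.95361500e-02, -4.32371417e-05]), 'position': array([0.57391481, 0.18698116, 0.08284769]), 'tcp_rot': array([-3.13000876e-05,  9.96560752e-01,  8.28652328e-02,  1.42443816e-04]), 'contact_force': array([ 0.57912466, -0.07207813, -0.31502213]), 'wrist_torque': array([-0.02315063,  0.04007545,  0.04826385]), 'grasp_force': 0.0, 'gripper_width': 0.08771818025950248}
```

View pics/s2.png

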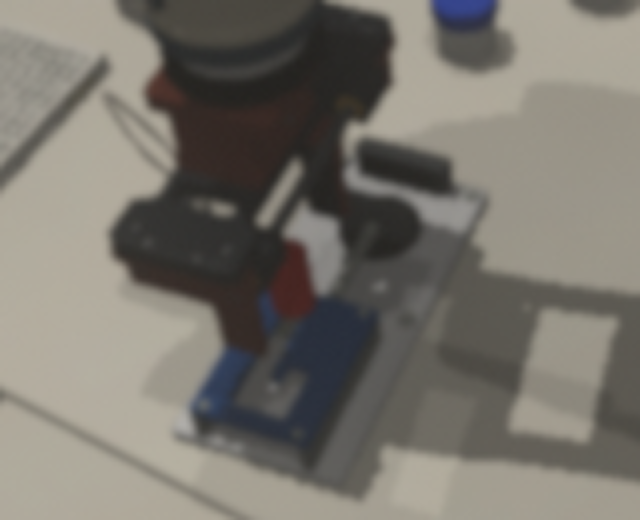

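The picture shows the fingers straddling the knob (crop (295,280)) with the near tip at (245,345) and no force. Whatever was caught lies lower, so I'll grip higher.

Call:
apply_moves --plan '[{"x": 0,"y": 0,"z": 0.005,"rx": 0,"ry": 0,"rz": 0},{"x": 0,"y": 0,"z": 0.005,"rx": 0,"ry": 0,"rz": 0}]'

```text
time_s: 5.92
position: [0.5735, 0.1868, 0.0773]
tcp_rot: [0.0, 0.997, 0.083, -0.0]
contact_force: [-0.4, -0.2, -0.1]
gripper_width: 0.0883
grasp_force: 0.0
```

Call:
apply_moves --plan '[{"x": 0,"y": 0,"z": 0,"rx": 0,"ry": 0,"rz": 0},{"x": 0,"y": 0,"z": 0,"rx": 0,"ry": 0,"rz": 0},{"x": 0,"y": 0,"z": 0,"rx": 0,"ry": 0,"rz": 0},{"x": 0,"y": 0,"z": 0,"rx": 0,"ry": 0,"rz": 0}]' --claw 0.0

```text
time_s: 6.42
position: [0.5738, 0.187, 0.0777]
tcp_rot: [-0.0, 0.997, 0.083, 0.0]
contact_force: [0.3, -0.2, -0.0]
gripper_width: 0.0514
grasp_force: 0.0
```

Call:
apply_moves --plan '[{"x": 0,"y": 0,"z": 0,"rx": 0,"ry": 0,"rz": 0},{"x": 0,"y": 0,"z": 0,"rx": 0,"ry": 0,"rz": 0},{"x": 0,"y": 0,"z": 0,"rx": 0,"ry": 0,"rz": 0},{"x": 0,"y": 0,"z": 0,"rx": 0,"ry": 0,"rz": 0}]'

```text
time_s: 6.92
position: [0.5738, 0.1868, 0.0777]
tcp_rot: [0.0, 0.997, 0.083, -0.0]
contact_force: [0.1, -1.1, 0.1]
gripper_width: 0.0238
grasp_force: 30.0
```

Call:
apply_moves --plan '[{"x": 0,"y": -0.015,"z": 0,"rx": 0,"ry": 0,"rz": 0},{"x": 0,"y": -0.03,"z": 0,"rx": 0,"ry": 0,"rz": 0},{"x": 0,"y": -0.045,"z": 0,"rx": 0,"ry": 0,"rz": 0},{"x": 0,"y": -0.056,"z": 0,"rx": 0,"ry": 0,"rz": 0},{"x": 0,"y": -0.056,"z": 0,"rx": 0,"ry": 0,"rz": 0},{"x": 0,"y": -0.056,"z": 0,"rx": 0,"ry": 0,"rz": 0}]'

```text
time_s: 7.68
position: [0.5645, 0.2408, 0.0776]
tcp_rot: [0.001, 0.997, 0.083, -0.0]
contact_force: [1.3, -9.2, 1.9]
gripper_width: 0.0239
grasp_force: 30.0
```

Call:
apply_moves --plan '[{"x": -0.006,"y": 0,"z": 0,"rx": 0,"ry": 0,"rz": 0},{"x": -0.012,"y": 0,"z": 0,"rx": 0,"ry": 0,"rz": 0},{"x": -0.018,"y": 0,"z": 0,"rx": 0,"ry": 0,"rz": 0},{"x": -0.021,"y": 0,"z": 0,"rx": 0,"ry": 0,"rz": 0},{"x": -0.021,"y": 0,"z": 0,"rx": 0,"ry": 0,"rz": 0},{"x": -0.021,"y": 0,"z": 0,"rx": 0,"ry": 0,"rz": 0}]'

```text
time_s: 8.43
position: [0.5436, 0.2371, 0.0776]
tcp_rot: [0.001, 0.997, 0.083, -0.001]
contact_force: [1.5, -8.7, 1.2]
gripper_width: 0.024
grasp_force: 30.0
```

Call:
apply_moves --plan '[{"x": 0,"y": 0.007,"z": 0,"rx": 0,"ry": 0,"rz": 0},{"x": 0,"y": 0.014,"z": 0,"rx": 0,"ry": 0,"rz": 0},{"x": 0,"y": 0.018,"z": 0,"rx": 0,"ry": 0,"rz": 0},{"x": 0,"y": 0.018,"z": 0,"rx": 0,"ry": 0,"rz": 0},{"x": 0,"y": 0.018,"z": 0,"rx": 0,"ry": 0,"rz": 0}]'

```text
time_s: 9.05
position: [0.5466, 0.2207, 0.0776]
tcp_rot: [0.0, 0.997, 0.083, -0.0]
contact_force: [0.1, -4.2, 1.2]
gripper_width: 0.0238
grasp_force: 30.0
```

Call:
apply_moves --plan '[{"x": 0,"y": 0,"z": 0,"rx": 0,"ry": 0,"rz": 0},{"x": 0,"y": 0,"z": 0,"rx": 0,"ry": 0,"rz": 0},{"x": 0,"y": 0,"z": 0,"rx": 0,"ry": 0,"rz": 0},{"x": 0,"y": 0,"z": -0.03,"rx": 0,"ry": 0,"rz": 0},{"x": 0,"y": 0,"z": -0.08,"rx": 0,"ry": 0,"rz": 0},{"x": 0,"y": 0,"z": -0.13,"rx": 0,"ry": 0,"rz": 0},{"x": 0,"y": 0,"z": -0.13,"rx": 0,"ry": 0,"rz": 0}]' --claw 1.0

```text
time_s: 9.93
position: [0.5493, 0.2221, 0.212]
tcp_rot: [-0.001, 0.997, 0.083, 0.004]
contact_force: [0.4, 0.9, -0.3]
gripper_width: 0.087
grasp_force: 0.0
```

```bash
python3 - <<'E'
from h import *
S=cam('scene')
hsv=cv2.cvtColor(S['frame'],cv2.COLOR_BGR2HSV); m=cv2.inRange(hsv,(0,120,60),(8,255,255))|cv2.inRange(hsv,(172,120,60),(180,255,255)); v,u=np.nonzero(m[200:320,150:300]); print(len(u),u.mean()+150,v.mean()+200)
yh=np.array([np.cos(YAW),np.sin(YAW)]);xh=np.array([yh[1],-yh[0]])
k=NEST+.124*yh-.0095*xh; print(k,proj(S,[*k,.042]),proj(S,[*k,.082]))
cv2.imwrite('pics/s3.png',cv2.resize(S['frame'][190:320,170:330],None,fx=4,fy=4,interpolation=cv2.INTER_CUBIC))
ya=np.arctan2(-.189,.473)-np.pi/2; print(to([.473,-.189,.17],None), [to([.473,-.189,.17],a)[3:] for a in(ya,ya+.3,ya+.6)],env.get_state()['position'])
E
```

```text
151 242.50993377483445 273.56953642384104
[0.54916438 0.22123146] [243.58484383 281.92991592] [241.21668634 270.52732055]
[np.float64(-0.1418), np.float64(0.3925), np.float64(0.0386)] [[np.float64(-0.015), np.float64(-0.027), np.float64(3.912)], [np.float64(-0.011), np.float64(-0.029), np.float64(1.763)], [np.float64(-0.006), np.float64(-0.03), np.float64(-0.385)]] [0.54782146 0.22151025 0.20959724]
```

View pics/s3.png

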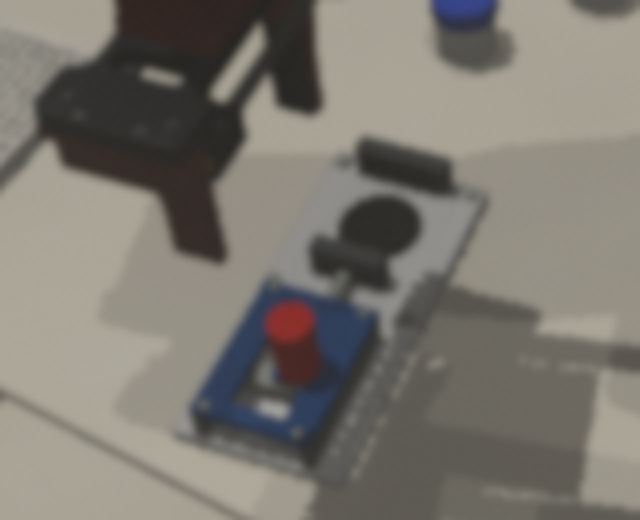

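The knob sits in the notch (crop (292,340)) and the jaw is open with the pad clear at crop (380,226), in agreement with the nest estimate. Next is the jar.

Call:
apply_moves --plan '[{"x": -0.014,"y": 0.039,"z": 0.004,"rx": 0,"ry": 0,"rz": -1.2},{"x": -0.028,"y": 0.078,"z": 0.008,"rx": 0,"ry": 0,"rz": -2.4},{"x": -0.043,"y": 0.118,"z": 0.012,"rx": 0,"ry": 0,"rz": -3.6},{"x": -0.057,"y": 0.157,"z": 0.016,"rx": 0,"ry": 0,"rz": -4.8},{"x": -0.071,"y": 0.196,"z": 0.02,"rx": 0,"ry": 0,"rz": -6.0},{"x": -0.085,"y": 0.235,"z": 0.024,"rx": 0,"ry": 0,"rz": -7.2},{"x": -0.099,"y": 0.274,"z": 0.028,"rx": 0,"ry": 0,"rz": -8.4},{"x": -0.114,"y": 0.314,"z": 0.032,"rx": 0,"ry": 0,"rz": -9.6},{"x": -0.128,"y": 0.353,"z": 0.036,"rx": 0,"ry": 0,"rz": -10.8},{"x": -0.142,"y": 0.3925,"z": 0.0386,"rx": 0,"ry": 0,"rz": -11.25},{"x": -0.142,"y": 0.3925,"z": 0.0386,"rx": 0,"ry": 0,"rz": -11.25},{"x": -0.142,"y": 0.3925,"z": 0.0386,"rx": 0,"ry": 0,"rz": -11.25},{"x": -0.142,"y": 0.3925,"z": 0.0386,"rx": 0,"ry": 0,"rz": -11.25}]'

```text
time_s: 11.6
position: [0.4715, -0.1885, 0.1687]
tcp_rot: [-0.0, 0.646, 0.764, -0.0]
contact_force: [-0.6, 0.1, -0.1]
gripper_width: 0.0877
grasp_force: 0.0
```

```bash
python3 - <<'E'
from h import *
S=cam('scene')
print(to([.473,-.189,.042],YAW-np.pi/2),env.get_state()['position'],env.get_state()['tcp_rot'])
g=cv2.cvtColor(S['frame'],cv2.COLOR_BGR2GRAY)[238:256,250:280]; m=(g<60).astype(np.uint8)
k,l,st,ce=cv2.connectedComponentsWithStats(m); i=1+st[1:,4].argmax() if k>1 else 0; print(st[i],ce[i]+[250,238])
print('pad',ray(S,*(ce[i]+[250,238]),.01),ray(S,264.6,246.1,.01))
hsv=cv2.cvtColor(S['frame'],cv2.COLOR_BGR2HSV); m=cv2.inRange(hsv,(112,120,50),(130,255,255)); k,l,st,ce=cv2.connectedComponentsWithStats(m); print([(st[i][4],ray(S,*ce[i],.047)[:2].round(3)) for i in range(1,k) if 30<st[i,4] and 270<ce[i][0]<370 and ce[i][1]>145])
E
```

```text
[np.float64(-0.0008), np.float64(0.0014), np.float64(0.1268), np.float64(-0.003), np.float64(-0.003), np.float64(0.009)] [ 0.47159966 -0.18852451  0.16881823] [-3.05759696e-04  6.45636349e-01  7.63644950e-01 -4.01802338e-05]
[  6   2  18  13 161] [264.70807453 246.08695652]
pad [0.58147719 0.09820665 0.01      ] [0.58167917 0.09836203 0.01      ]
[(np.int32(83), array([ 0.569, -0.236])), (np.int32(103), array([ 0.569, -0.148])), (np.int32(111), array([ 0.62 , -0.062]))]
```

Call:
apply_moves --plan '[{"x": 0,"y": 0.001,"z": 0.05,"rx": 0,"ry": 0,"rz": 0},{"x": 0,"y": 0.001,"z": 0.09,"rx": 0,"ry": 0,"rz": 0},{"x": 0,"y": 0.001,"z": 0.115,"rx": 0,"ry": 0,"rz": 0},{"x": 0,"y": 0.001,"z": 0.127,"rx": 0,"ry": 0,"rz": 0},{"x": 0,"y": 0.001,"z": 0.127,"rx": 0,"ry": 0,"rz": 0}]'

```text
time_s: 12.28
position: [0.4725, -0.1889, 0.0418]
tcp_rot: [-0.0, 0.646, 0.764, -0.0]
contact_force: [-0.1, -0.7, 0.5]
gripper_width: 0.0879
grasp_force: 0.0
```

Call:
apply_moves --plan '[{"x": 0,"y": 0,"z": 0,"rx": 0,"ry": 0,"rz": 0},{"x": 0,"y": 0,"z": 0,"rx": 0,"ry": 0,"rz": 0},{"x": 0,"y": 0,"z": 0,"rx": 0,"ry": 0,"rz": 0},{"x": 0,"y": 0,"z": 0,"rx": 0,"ry": 0,"rz": 0},{"x": 0,"y": 0,"z": 0,"rx": 0,"ry": 0,"rz": 0},{"x": 0,"y": 0,"z": 0,"rx": 0,"ry": 0,"rz": 0}]' --claw 0.0

```text
time_s: 13.02
position: [0.4727, -0.1895, 0.0422]
tcp_rot: [0.0, 0.646, 0.763, 0.0]
contact_force: [0.1, -0.1, 3.6]
gripper_width: 0.0437
grasp_force: 30.0
```

Gripped at 44 mm. Lift straight up.

Call:
apply_moves --plan '[{"x": 0,"y": 0,"z": -0.03,"rx": 0,"ry": 0,"rz": 0},{"x": 0,"y": 0,"z": -0.08,"rx": 0,"ry": 0,"rz": 0},{"x": 0,"y": 0,"z": -0.128,"rx": 0,"ry": 0,"rz": 0},{"x": 0,"y": 0,"z": -0.128,"rx": 0,"ry": 0,"rz": 0},{"x": 0,"y": 0,"z": -0.128,"rx": 0,"ry": 0,"rz": 0}]'

```text
time_s: 13.65
position: [0.472, -0.1893, 0.1695]
tcp_rot: [-0.0, 0.646, 0.763, -0.0]
contact_force: [0.1, -0.6, -1.0]
gripper_width: 0.0441
grasp_force: 30.0
```

```bash
python3 -c "
from h import *
print(to([.580,.099,.17],YAW-np.pi/2),env.get_state()['gripper_width'],env.get_state()['position'])"
```

```text
[np.float64(0.2665), np.float64(0.1541), np.float64(-0.0005), np.float64(-0.004), np.float64(-0.002), np.float64(0.001)] 0.04413649008754416 [ 0.47204736 -0.18925022  0.16954574]
```

Call:
apply_moves --plan '[{"x": 0.038,"y": 0.022,"z": 0,"rx": 0,"ry": 0,"rz": 0},{"x": 0.076,"y": 0.044,"z": 0,"rx": 0,"ry": 0,"rz": 0},{"x": 0.114,"y": 0.066,"z": 0,"rx": 0,"ry": 0,"rz": 0},{"x": 0.152,"y": 0.088,"z": 0,"rx": 0,"ry": 0,"rz": 0},{"x": 0.19,"y": 0.11,"z": 0,"rx": 0,"ry": 0,"rz": 0},{"x": 0.228,"y": 0.132,"z": 0,"rx": 0,"ry": 0,"rz": 0},{"x": 0.255,"y": 0.147,"z": 0,"rx": 0,"ry": 0,"rz": 0},{"x": 0.2665,"y": 0.154,"z": 0,"rx": 0,"ry": 0,"rz": 0},{"x": 0.2665,"y": 0.154,"z": 0,"rx": 0,"ry": 0,"rz": 0},{"x": 0.2665,"y": 0.154,"z": 0,"rx": 0,"ry": 0,"rz": 0}]'

```text
time_s: 14.9
position: [0.5797, 0.0978, 0.1694]
tcp_rot: [-0.0, 0.646, 0.763, -0.001]
contact_force: [-0.8, 0.2, -0.6]
gripper_width: 0.0438
grasp_force: 30.0
```

```bash
python3 -c "
from h import *
print(to([.580,.099,.053],YAW-np.pi/2),env.get_state()['gripper_width'],env.get_state()['position'])"
```

```text
[np.float64(0.0012), np.float64(0.0006), np.float64(0.1164), np.float64(-0.011), np.float64(0.001), np.float64(-0.005)] 0.04376804472581576 [0.57973879 0.0977529  0.16942002]
```

Call:
apply_moves --plan '[{"x": 0.001,"y": 0,"z": 0.04,"rx": 0,"ry": 0,"rz": 0},{"x": 0.001,"y": 0,"z": 0.07,"rx": 0,"ry": 0,"rz": 0},{"x": 0.001,"y": 0,"z": 0.09,"rx": 0,"ry": 0,"rz": 0},{"x": 0.001,"y": 0,"z": 0.102,"rx": 0,"ry": 0,"rz": 0},{"x": 0.001,"y": 0,"z": 0.11,"rx": 0,"ry": 0,"rz": 0},{"x": 0.001,"y": 0,"z": 0.116,"rx": 0,"ry": 0,"rz": 0},{"x": 0.001,"y": 0,"z": 0.116,"rx": 0,"ry": 0,"rz": 0},{"x": 0.001,"y": 0,"z": 0.116,"rx": 0,"ry": 0,"rz": 0}]'

```text
time_s: 15.9
position: [0.5806, 0.0999, 0.0546]
tcp_rot: [0.0, 0.646, 0.763, 0.0]
contact_force: [-0.5, 0.3, -0.3]
gripper_width: 0.0435
grasp_force: 30.0
```

Not yet touching: lower until it makes contact.

Call:
apply_moves --plan '[{"x": 0,"y": 0,"z": 0.001,"rx": 0,"ry": 0,"rz": 0},{"x": 0,"y": 0,"z": 0.002,"rx": 0,"ry": 0,"rz": 0},{"x": 0,"y": 0,"z": 0.002,"rx": 0,"ry": 0,"rz": 0}]'

```text
time_s: 16.27
position: [0.5804, 0.0999, 0.0523]
tcp_rot: [0.0, 0.646, 0.763, 0.0]
contact_force: [-0.5, 1.1, 1.8]
gripper_width: 0.0436
grasp_force: 30.0
```

Call:
apply_moves --plan '[{"x": 0,"y": 0,"z": 0,"rx": 0,"ry": 0,"rz": 0},{"x": 0,"y": 0,"z": 0,"rx": 0,"ry": 0,"rz": 0},{"x": 0,"y": 0,"z": 0,"rx": 0,"ry": 0,"rz": 0},{"x": 0,"y": 0,"z": 0,"rx": 0,"ry": 0,"rz": 0},{"x": 0,"y": 0,"z": 0,"rx": 0,"ry": 0,"rz": 0},{"x": 0,"y": 0,"z": -0.03,"rx": 0,"ry": 0,"rz": 0},{"x": 0,"y": 0,"z": -0.07,"rx": 0,"ry": 0,"rz": 0},{"x": 0,"y": 0,"z": -0.12,"rx": 0,"ry": 0,"rz": 0},{"x": 0,"y": 0,"z": -0.17,"rx": 0,"ry": 0,"rz": 0},{"x": 0,"y": 0,"z": -0.17,"rx": 0,"ry": 0,"rz": 0},{"x": 0,"y": 0,"z": -0.17,"rx": 0,"ry": 0,"rz": 0}]' --claw 1.0

```text
time_s: 17.65
position: [0.5798, 0.0998, 0.2217]
tcp_rot: [-0.0, 0.646, 0.763, -0.0]
contact_force: [0.1, -0.3, -0.3]
gripper_width: 0.088
grasp_force: 0.0
```

```bash
python3 - <<'E'
from h import *
S=cam('scene')
hsv=cv2.cvtColor(S['frame'],cv2.COLOR_BGR2HSV); m=cv2.inRange(hsv,(112,110,40),(130,255,255)); k,l,st,ce=cv2.connectedComponentsWithStats(m); print([(st[i],ray(S,*ce[i],.059)[:2].round(3)) for i in range(1,k) if 30<st[i,4] and 240<ce[i][0]<290 and 215<ce[i][1]<260])
cv2.imwrite('pics/s4.png',cv2.resize(S['frame'][140:300,200:410],None,fx=3.5,fy=3.5,interpolation=cv2.INTER_CUBIC))
E
```

```text
[(array([266, 228,   6,   7,  33], dtype=int32), array([0.571, 0.09 ]))]
```

View pics/s4.png

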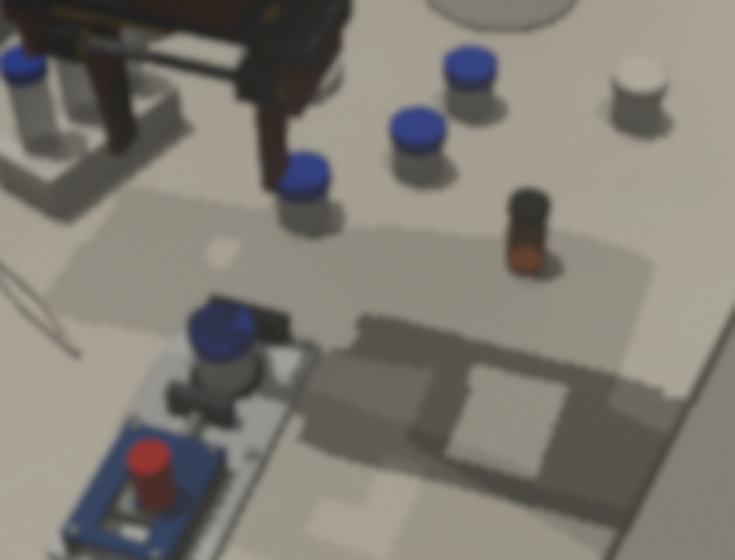

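The jar stands upright on the pad between the jaws (cap at crop (222,332)). The knob is latched at (150,470), the white jar is undisturbed at (640,90), and the gripper is clear.

```bash
python3 -c "
from h import *
print(env.hand_in())"
```

```text
the job is handed in; nothing more can be done
None
```

The job is handed in, with no verdict returned: in the last picture the knob is latched with the jaw open, the blue-capped jar stands upright on the pad, and the white-capped jar is untouched; my first, too-low try at the knob caught something and pushed the wrist force to about 60 N before I regripped higher.

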